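# Blow the dust off a filter plate at the soldering bench

### The arm

A 6-joint arm with a two-finger parallel gripper is mounted at the origin on the work surface. World frame = base frame: x ahead of the robot, y to its left, z up, the work surface at z = 0. Lengths are in m, angles in rad, forces in N, time in s.
With the tool pointing down it reaches from about 0.375 to 0.9 m from the base axis. Payload 3.1 kg.
Tool frame: the origin (TCP) lies at the very end of the fingers, on their centre line; the grasp point (between the pads) lies 19 mm behind it (manip.hold_point_z is the distance from the TCP to the grasp point, in m); y points along the fingers, z is the direction in which the jaws open and shut, and the axes are right-handed (so a half turn about y gives the same grasp; the last joint's range is limited). The gripper opens to 85 mm and grips with 20 to 120 N. Pads are 22 mm wide; open, the fingers measure 114 mm over their backs; the gripper's body (76 mm by 85 mm) begins 54 mm behind the grasp point. The pads swing forward as they close: fully open they stand 13 mm farther back than shut.
Start: joints at [1.115, 0.527, 1.433, -0, 1.181, -0.178], TCP at [0.171, 0.601, 0.231] pointing down, gripper open.
Joint ranges: [-3.08, 3.08], [-0.75, 2.2], [0.22, 2.44], [-1.43, 4.57], [0, 2.65], [-2.85, 2.85]. Speed limits (rad/s): [2.79, 2.79, 3.14, 3.14, 3.14, 3.14].

### API

Orientations are given as a unit quaternion [x, y, z, w].
In Python, from station import manip, eyes, workorder gives the robot as it stands. The module is installed in compiled form; this text tells all that it offers.
- The arm moves only by the shell command python3 -m jog 'ROWS' [OPENING] [FORCE]. ROWS is JSON, a list of rows, each a list of 2 entries, a list of its own where there are three numbers: the shift along the tool's x, y, z in cm, then the turn about the tool's y in rad. A call has 1 to 20 rows; each row is the pose to reach, as a shift and turn from the pose commanded when the call began, along the tool's axes at that moment; what a row does not reach only later rows make up. A row lasts 1/12 s, in which the tool goes at most 41.7 mm and 7.16 degrees, less where a joint would pass 70% of its speed; a pose out of reach is approached as far as the arm can. A call with a gripper value outside its range is refused whole. OPENING is the finger opening in cm, from 0 to 8.54, set as the call begins (- or left out, the last holds). The fingers move at their own pace and stop on an object; FORCE is the grip in N (left out, the last holds). Time passes only in rows, so rows that repeat a pose let the fingers close. It gives the time, the measured TCP pose, the force and the opening at its end, in the units of the state.
- manip.sense(): the state, without advancing time (a new reading comes with each control period).
- eyes.snapshot(name): name is "scene" or "top"; returns a dict with "frame" (420x560x3 uint8, red, green, blue), "vfov" (degrees; the focal length in pixels is half the picture's height over the tangent of half this angle, whatever the lens; pixels are square), "cx", "cy" (the principal point, pixels), "k1" (the pictures are not rectified: a ray, as slopes to the right and down, at radius r is drawn at 1 + k1 r^2 times it, then the intrinsics apply), "rvec" (rotation vector, rad) and "tvec" (3), from world to camera coordinates, as OpenCV has them. Camera axes: x right, y down, z forward; pixel columns grow to the right and rows downward; lengths in m; the calibration is good to about 2 mm. A picture is of the moment at which its call begins. There is no depth.
- workorder.sign_off(): hands the job in, once; it reports no verdict.
The state is a dict: "t": time; "q": joint angles; "qd": joint speeds; "tau": joint torques, N m; "tcp_pos": TCP position; "tool_rot": TCP orientation; "force": force on the tool from outside, world axes, zero at the start; "ft_torque": the same for the moment, N m; "finger_gap": opening from 0.0 (shut) to 1.0 (fully open).
Only numpy, scipy, OpenCV 4.12 (cv2) and the standard library are available. Lean on these libraries where they do the work, as an engineer would, in place of code of your own. Each camera call takes 0.05 s, during which the arm holds its last target. There are 200 camera calls.

### The job

Blow the dust off the filter plate: first open the air valve half-way, its lever at 45 degrees between crosswise to the pipe (shut) and in line with it (open), and let go of it. Then pick up the filter plate (of the two glass plates the one with a notched corner; the notch marks its frosted end), touching only the frosted end and never the clear glass, and hold it up to the nozzle, label side up and tipped towards the nozzle, so that the nozzle points at the middle of the clear glass from about 5 cm away. Finish like that, still holding the plate clear of everything else, and leave the plain plate, jar, steel block and tweezers where they are.

Things in the scene. Friction and masses are not known exactly. Their poses are not given: they have to be found in the camera images.
- valve (a joint): Opening angle of the ball valve in rad: 0 shut (lever crosswise to the pipe, pointing to the air station's -x), 1.571 fully open (lever in line with the pipe, pointing to the station's -y). Seen from above it opens counter-clockwise. Turns about a vertical axis, stays where it is left; about 0.12 N m to turn.
- valve_axis (a point): Point on the valve's vertical axis at the lever's height, 104 mm above the bench. Axes of the fixed air station: the 20 mm copper pipe runs along y, 62 mm above the bench, from a flange 85 mm to -y to one 120 mm to +y, where a 12 mm copper swan-neck rises to 295 mm and bends over to -x to end in the nozzle.
- valve_grip (a point): Middle of the lever's black plastic sleeve, 68 mm out from the valve axis. The sleeve is 58 mm long (its x, which points in to the axis), 16 mm wide (its y) and 10 mm high, with free air below and above; it turns with the lever.
- nozzle: Brass air nozzle at the end of the swan-neck; the origin is at its outlet, 250 mm above the bench. Its z axis is the direction in which the air leaves: 45 degrees downwards and to the station's -x. The nozzle is 36 mm long, up to 17 mm thick, and lies to -z of its origin.
- plate_center (a point): Centre of the filter plate, a glass slab 108 mm long (y), 51 mm high (z), 8 mm thick (x), 0.11 kg, standing on a long edge in its stand, notch at the top. Its last 42 mm at -y are frosted white, the other 66 mm clear; a 10 x 10 mm notch cuts the corner at -y, +z. Its label side is +x: looking at that side with the notch at the top, notch and frosted end are on the left.
- plate_frosted (a point): Grasping point on the frosted end of the filter plate: mid-thickness, 22 mm from the end's short edge, 14.5 mm below the notched long edge (32 mm to -y and 11 mm to +z of the plate's centre). Same axes as the plate. The paper label is lower on this end, beside the -z edge of the +x face, hidden in the stand's groove at the start.
- plate_glass (a point): Middle of the clear glass of the filter plate, 21 mm to +y of the plate's centre, mid-thickness. Same axes as the plate; its +x is the label side.
- stand: Beech stand of the filter plate, fixed: 46 mm (x) by 130 mm (y) by 26 mm high, with a groove along y, 10 mm wide and 18 mm deep, in which the plate stands so that 33 mm of it show above the wood. Origin under its centre.
- plain_center (a point): Centre of the other glass plate, to be left alone: 108 x 51 x 8 mm, clear all over, with four square corners, standing in an equal stand.
- flux_jar: Glass jar with white cap, 52 mm across, 60 mm high, to be left alone. Origin under its centre.
- bench_block: Steel bench block, 64 x 64 x 20 mm, to be left alone. Origin under its centre.
- tweezers: Steel tweezers with wooden grips, 155 mm long, lying on the bench, to be left alone. Origin under the middle.
Things that resemble listed ones, but are neither listed nor needed, are in the scene too. What is shaped like the part that bears plate_center but blue is not meant.

How it is judged:
On the way, in this order (a step that is already met when the one before it is completed fails the run):
1. the air valve is set half open (45 degrees, within 8) and the lever is let go (value of joint valve between 0.646 and 0.925 rad and contact force between the fingers and valve below 0.3 N), for 0.2 s.
2. the filter plate is lifted clear of its stand in the fingers (height (world z) of plate_center above 0.09 m and contact force between the fingers and plate above 1 N), for 0.1 s.
At the end, for the whole second after the job is handed in: Valve at 45 degrees within 8; plate held still in the fingers clear of the air station, label side up within 55 degrees and facing the nozzle within 50 degrees; the nozzle's axis passes within 20 mm each way of the middle of the clear glass, 30 to 75 mm from the outlet (value of joint valve between 0.646 and 0.925 rad and angle between plate_center's own x axis and vertical below 0.96 rad and angle between the x axis of plate_center and the z axis of nozzle, either way round below 0.87 rad and z of plate_glass in the frame of nozzle between 0.03 and 0.075 m and x of plate_glass in the frame of nozzle between -0.02 and 0.02 m and y of plate_glass in the frame of nozzle between -0.02 and 0.02 m and contact force between the fingers and plate above 1 N and contact force between plate and air_station below 0.1 N and linear speed of plate below 0.03 m/s); the arm keeps its last pose, push and grip.
It fails at once if the fingers press on the clear glass (contact force between the fingers and plate_c0 above 0.5 N).
It fails at once if the plain plate is moved (distance of plain_center from where it was at the start of the episode above 0.015 m).
It fails at once if the jar is moved (distance of flux_jar from where it was at the start of the episode above 0.02 m).
It fails at once if the steel block is moved (distance of bench_block from where it was at the start of the episode above 0.02 m).
It fails at once if the tweezers are moved (distance of tweezers from where it was at the start of the episode above 0.02 m).
It also fails if it takes over 56 s, if anything falls off the work surface, if the arm or the gripper's body presses on something with over 40 N, if the wrist force passes 120 N, or if a joint passes its speed limit or range.

## Working session

There is one attempt and no reset: what is moved stays moved. The work goes in short steps, Python scripts to look and compute and a shell command to move; the robot and the scene stay as the last step left them, time stands still between calls to the robot, and variables do not carry over. Pictures are saved under pics/ and viewed, about 8 in all and at most 12, crops included, and the job is handed in when it is done.

```bash
mkdir -p pics; cat > h.py <<'E'
import numpy as np, cv2
from station import manip, eyes, workorder
from scipy.spatial.transform import Rotation as R
def cam(s):
    f=s["frame"].shape[0]/2/np.tan(np.radians(s["vfov"])/2)
    return f,np.array([[f,0,s["cx"]],[0,f,s["cy"]],[0,0,1]]),cv2.Rodrigues(np.array(s["rvec"],float))[0],np.array(s["tvec"],float).reshape(3)
def ray(s,uv):
    f,K,Rm,t=cam(s)
    n=cv2.undistortPoints(np.array(uv,float).reshape(-1,1,2),K,np.array([s["k1"],0,0,0.]))[:,0]
    d=np.c_[n,np.ones(len(n))]@Rm
    return -Rm.T@t,d
def onz(s,uv,z):
    c,d=ray(s,uv); return c+d*((z-c[2])/d[:,2])[:,None]
def proj(s,P):
    f,K,Rm,t=cam(s)
    return cv2.projectPoints(np.array(P,float).reshape(-1,1,3),np.array(s["rvec"],float),t,K,np.array([s["k1"],0,0,0.]))[0][:,0]
def snap(n,save=None):
    s=eyes.snapshot(n)
    if save:
        import pickle; pickle.dump(s,open(f"pics/{save}.pkl","wb"))
        cv2.imwrite(f"pics/{save}.png",s["frame"][:,:,::-1])
    return s
def load(n):
    import pickle; return pickle.load(open(f"pics/{n}.pkl","rb"))
def tri(s1,u1,s2,u2):
    c1,d1=ray(s1,u1);c2,d2=ray(s2,u2);d1=d1[0]/np.linalg.norm(d1[0]);d2=d2[0]/np.linalg.norm(d2[0])
    a=np.linalg.lstsq(np.c_[d1,-d2],c2-c1,rcond=None)[0]
    p,q=c1+a[0]*d1,c2+a[1]*d2
    return (p+q)/2,np.linalg.norm(p-q)
E
python3 - <<'E'
from h import *
for n in("scene","top"):
    s=snap(n,n+"0"); print(n,-cam(s)[2].T@cam(s)[3],cam(s)[0],s["k1"])
    
    cv2.imwrite(f"pics/{n}0b.png",cv2.resize(s["frame"][:,:,::-1],(800,600),interpolation=cv2.INTER_CUBIC))
st=manip.sense();print(st["t"],st["tcp_pos"],st["tool_rot"],R.from_quat(st["tool_rot"]).as_matrix(),manip.hold_point_z)
E
```

```text
scene [ 1.21772313 -0.42312475  0.97718248] 392.52336296983475 -0.06659548011941353
top [ 0.33842908 -0.04411659  1.44512741] 386.45644841111834 0.020343156947289425
0.1 [0.17047359 0.60061365 0.23040854] [ 0.70102055 -0.09778089  0.09731848 -0.69967007] [[ 9.61936022e-01 -9.11164003e-04  2.73273233e-01]
 [-2.73274482e-01 -1.80139138e-03  9.61934412e-01]
 [-3.84207963e-04 -9.99997962e-01 -1.98182113e-03]] 0.0187
```

View pics/scene0b.png

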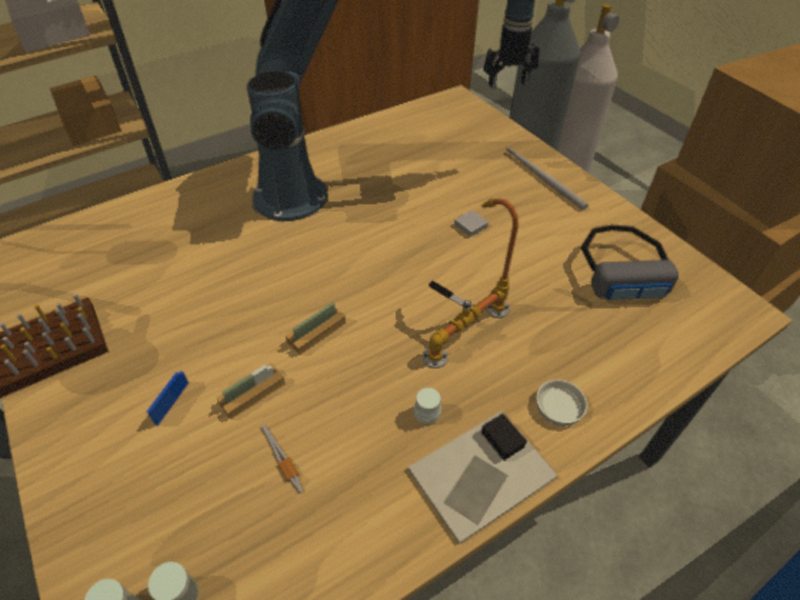

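View pics/top0b.png

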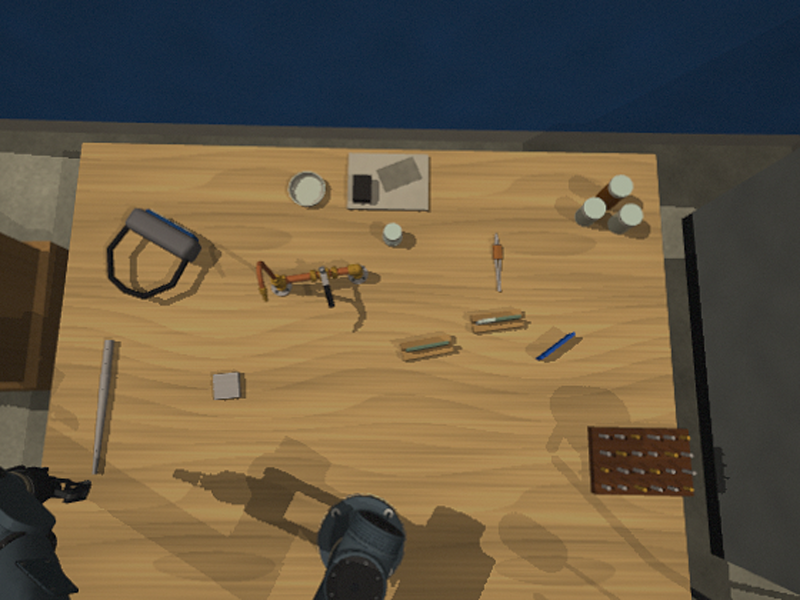

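The scene view shows the air station at about (470,320) and two beech stands at (250,390) and (315,325). A blue lookalike plate lies at (168,397). In the top view the stands are at (497,321) and (428,347). The stand at scene (250,390) holds a plate with a white part, so it is the likely filter plate. I'll confirm it in an enlarged crop.

```bash
python3 - <<'E'
from h import *
a=load("scene0")["frame"][:,:,::-1];b=load("top0")["frame"][:,:,::-1]
def crop(im,x,y,w,h): return cv2.resize(im[y:y+h,x:x+w],(400,300),interpolation=cv2.INTER_CUBIC)
o=np.vstack([np.hstack([crop(a,140,235,80,60),crop(b,325,210,60,45)]),np.hstack([crop(a,280,130,100,75+0),crop(b,170,170,100,75)])])
o=cv2.resize(o,(800,600));cv2.imwrite("pics/c1.png",o)
E
```

```text
(no output)
```

View pics/c1.png

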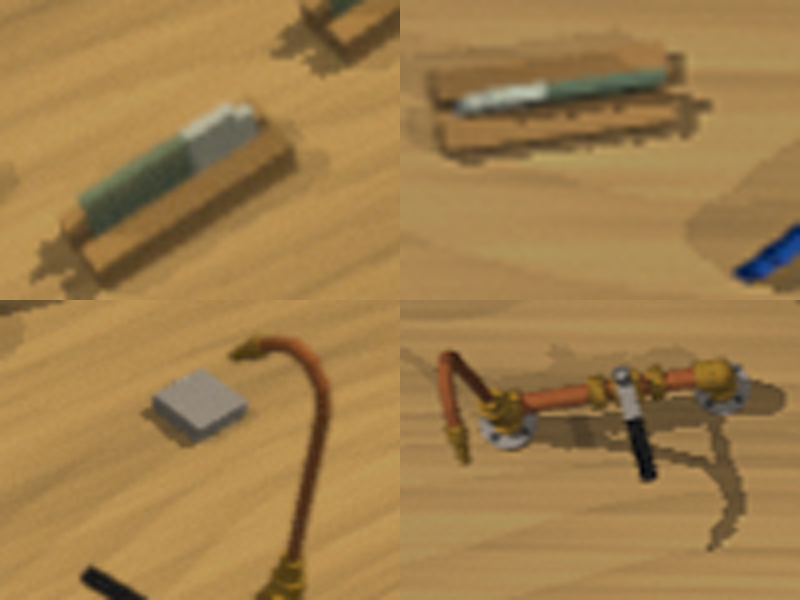

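The crop confirms the choice. Only the plate at scene (175,265) / top (350,223) in native pixels has a white end with a notched corner, at world +y. The plate at scene (220,228) is clear throughout, and the blue one is a decoy. The label side therefore faces the robot (−x). Next I'll measure everything in both views.

```bash
cat > m.py <<'E'
from h import *
S=load("scene0");T=load("top0")
def mask(s,lo,hi,box):
    h=cv2.cvtColor(s["frame"],cv2.COLOR_RGB2HSV);m=cv2.inRange(h,lo,hi);k=np.zeros_like(m);x,y,w,hh=box;k[y:y+hh,x:x+w]=255
    m=m&k;n,l,st,c=cv2.connectedComponentsWithStats(m);i=1+np.argmax(st[1:,4]);v,u=np.where(l==i);return c[i],np.c_[u,v],st[i]
def rect(p): return cv2.minAreaRect(p.astype(np.float32))
# sleeve
bs=mask(S,(0,0,0),(180,255,55),(295,190,35,25));bt=mask(T,(0,0,0),(180,110,50),(222,190,20,30))
print("sleeve",bs[0],bs[2],bt[0],bt[2],tri(S,bs[0],T,bt[0]))
print("sleeve z.104+.005",onz(T,bt[0],.109)); r=rect(bt[1]);print(r,onz(T,cv2.boxPoints(r),.109))
print("axis",onz(T,[225.5,188.5],.108))
print("nozzle tip",tri(S,[338,143.5],T,[185.5,209.5]),onz(T,[185.5,209.5],.25))
# flanges/pipe copper
c=mask(T,(3,110,90),(13,255,255),(195,180,30,20));v=cv2.fitLine(c[1].astype(np.float32),cv2.DIST_L2,0,.01,.01).ravel();q=onz(T,[v[2:]-15*v[:2],v[2:]+15*v[:2]],.072);print("pipe",c[2],q,np.degrees(np.arctan2(*(q[1]-q[0])[:2])))
for nm,lo,hi,bx in(("frost",(0,0,120),(180,45,255),(325,210,60,45)),("green",(60,30,40),(90,255,200),(325,210,60,45)),("plain",(55,30,40),(95,255,200),(270,225,60,40))):
    c=mask(T,lo,hi,bx);r=rect(c[1]);print(nm,c[0],c[2],onz(T,c[0],.059)); 
    b=cv2.boxPoints(r);print(onz(T,b,.059).round(4).tolist())
    g=np.array([T["frame"][int(c[0][1]),int(c[0][0])]]);print(g)
fr=mask(S,(0,0,110),(180,60,255),(140,235,80,60));print(fr[0],fr[2]);
E
python3 m.py
```

```text
sleeve [308.23728814 202.3220339 ] [301 197  15  11  59] [229.8627451  206.41176471] [227 200   6  15  51] (array([0.58885536, 0.09104335, 0.10496902]), np.float64(0.001777052731578173))
sleeve z.104+.005 [[0.58854324 0.09142122 0.109     ]]
((230.09434509277344, 206.8302001953125), (14.834939002990723, 3.5713741779327393), 74.05460357666016) [[0.61063013 0.10458051 0.109     ]
 [0.61437083 0.09262862 0.109     ]
 [0.56363479 0.07661577 0.109     ]
 [0.55994982 0.08849896 0.109     ]]
axis [[0.65305475 0.10918938 0.108     ]]
nozzle tip (array([0.54924811, 0.21438482, 0.25146141]), np.float64(0.001506849955953873)) [[0.5499164  0.21536809 0.25      ]]
pipe [200 191  17   6  78] [[0.6331226  0.22756101 0.072     ]
 [0.64763271 0.12032171 0.072     ]] 172.29433645976061
frost [340.47826087 224.        ] [334 223  13   3  23] [[ 0.53994706 -0.30630301  0.059     ]]
[[0.5395, -0.2823, 0.059], [0.5465, -0.3261, 0.059], [0.5404, -0.3269, 0.059], [0.5333, -0.2831, 0.059]]
[[170 175 154]]Traceback (most recent call last):
  File "m.py", line 16, in <module>
    c=mask(T,lo,hi,bx);r=rect(c[1]);print(nm,c[0],c[2],onz(T,c[0],.059));
  File "m.py", line 5, in mask
    m=m&k;n,l,st,c=cv2.connectedComponentsWithStats(m);i=1+np.argmax(st[1:,4]);v,u=np.where(l==i);return c[i],np.c_[u,v],st[i]
                                                           ~~~~~~~~~^^^^^^^^^^
    return _wrapfunc(a, 'argmax', axis=axis, out=out, **kwds)
    return bound(*args, **kwds)
ValueError: attempt to get argmax of an empty sequence
```

The approach so far: the tool turns only about the vertical, so I need a way to get the plate flat.
1. Pinch the lever and set the valve.
2. Lift the plate by its frosted end.
3. Stand it on the steel block with the frosted end overhanging, and topple it label side up.
4. Regrip across the long edges and present it flat. The nozzle axis is then 45° from the plate normal, within the 50° limit.

One more measurement comes first.

```bash
python3 - <<'E'
from h import *
S=load("scene0");T=load("top0")
def crop(im,x,y,w,h,f): return cv2.resize(im[y:y+h,x:x+w],None,fx=f,fy=f,interpolation=cv2.INTER_NEAREST)
def mk(s,lo,hi,box):
    h=cv2.cvtColor(s["frame"],cv2.COLOR_RGB2HSV);x,y,w,hh=box
    m=np.zeros(h.shape[:2],np.uint8);m[y:y+hh,x:x+w]=cv2.inRange(h,lo,hi)[y:y+hh,x:x+w]
    n,l,st,c=cv2.connectedComponentsWithStats(m);i=1+np.argmax(st[1:,4]);v,u=np.where(l==i);return np.c_[u,v].astype(np.float32)
H=cv2.cvtColor(T["frame"],cv2.COLOR_RGB2HSV)
print("green hsv",H[222,355],H[221,360],"block",H[270,159],"wood",H[300,200], "pipe",H[192,247])
b=mk(T,(0,0,90),(180,70,255),(140,250,40,40));r=cv2.minAreaRect(b);print("block",r,onz(T,cv2.boxPoints(r),.02).round(4).tolist(),onz(T,r[0],.02))
for nm,box in(("filter",(325,210,60,45)),("plain",(270,225,60,40))):
    g=mk(T,(40,15,40),(100,255,220),box);r=cv2.minAreaRect(g);print(nm,len(g),r,onz(T,cv2.boxPoints(r),.059).round(4).tolist())
# frost+green joint line fit
g=np.vstack([mk(T,(40,15,40),(100,255,220),(325,210,60,45)),mk(T,(0,0,120),(180,45,255),(325,210,60,45))])
v=cv2.fitLine(g,cv2.DIST_L2,0,.01,.01).ravel();t=(g-v[2:])@v[:2];e=onz(T,[v[2:]+(t.min()-.5)*v[:2],v[2:]+(t.max()+.5)*v[:2]],.059);print("plate ends",e,np.linalg.norm(e[1]-e[0]),np.degrees(np.arctan2(*(e[1]-e[0])[1::-1])))
# pipe through both copper segments
h=cv2.inRange(H,(3,110,90),(14,255,255));p=[]
for x0,x1 in((203,216),(238,244)):
    v_,u_=np.where(h[183:200,x0:x1]);p+= [[u+x0,np.mean(v_[u_==u])+183] for u in np.unique(u_)]
p=np.array(p,np.float32);v=cv2.fitLine(p,cv2.DIST_L2,0,.01,.01).ravel();q=onz(T,[v[2:]-20*v[:2],v[2:]+20*v[:2]],.070);print("pipe",q,np.degrees(np.arctan2(*(q[1]-q[0])[1::-1])))
o=np.hstack([crop(T["frame"],328,205,46,36,8)[:,:,::-1],crop(S["frame"],150,248,54,36,8)[:,:,::-1]]);cv2.imwrite("pics/c2.png",o)
E
```

```text
green hsv [ 51  50 102] [ 48  55 107] block [ 15  38 149] wood [ 17 131 170] pipe [ 19 163  72]
block ((157.7950897216797, 269.7459411621094), (17.382862091064453, 17.926074981689453), 84.80557250976562) [[0.395, 0.3897, 0.02], [0.4017, 0.3257, 0.02], [0.3399, 0.3159, 0.02], [0.3333, 0.3795, 0.02]] [[0.36733375 0.3527197  0.02      ]]
filter 35 ((354.54998779296875, 222.34996032714844), (1.9798991680145264, 17.111984252929688), 81.8698959350586) [[0.5455, -0.3262, 0.059], [0.5554, -0.388, 0.059], [0.5482, -0.3888, 0.059], [0.5383, -0.3271, 0.059]]
plain 59 ((298.9840087890625, 241.91200256347656), (1.9677400588989258, 28.621673583984375), 79.69515228271484) [[0.4659, -0.1048, 0.059], [0.486, -0.206, 0.059], [0.479, -0.2072, 0.059], [0.459, -0.1061, 0.059]]
plate ends [[ 0.53611356 -0.28088665  0.059     ]
 [ 0.5518032  -0.39022881  0.059     ]] 0.11046208569181577 -81.83429872867816
pipe [[0.6346005  0.20792908 0.07      ]
 [0.65951206 0.06531608 0.07      ]] -80.09157774914084
```

View pics/c2.png

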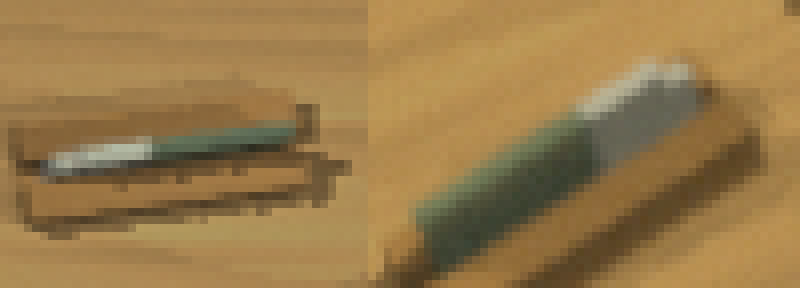

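The masks agree with the given sizes. The crop again shows the white frosted end at top (343,224) with the notch at its outer corner.

| Item | Position (m) | Notes |
|---|---|---|
| Plate centre | (.544, −.3355) | line at −81°, length 0.110 |
| Frosted grasp point | (.539, −.304) | |
| Steel block | (.367, .352) | |
| Valve axis | (.6525, .1095) | sleeve at (.589, .091), radius 66 mm, lever at 196° |
| Station | – | yaw about 9°, so the lever target is 234° |
| Nozzle | (.549, .2145, .251) | |

First move: towards the valve, keeping clear of the nozzle.

```bash
python3 -m jog '[[[37.7,0,-41.3],-0.557],[[37.7,0,-41.3],-0.557],[[37.7,0,-41.3],-0.557],[[37.7,0,-41.3],-0.557],[[37.7,0,-41.3],-0.557],[[37.7,0,-41.3],-0.557],[[37.7,0,-41.3],-0.557],[[37.7,0,-41.3],-0.557],[[37.7,0,-41.3],-0.557],[[37.7,0,-41.3],-0.557],[[37.7,0,-41.3],-0.557],[[37.7,0,-41.3],-0.557],[[37.7,0,-41.3],-0.557],[[37.7,0,-41.3],-0.557],[[37.7,0,-41.3],-0.557],[[37.7,0,-41.3],-0.557]]' 4
cat > go.py <<'E'
import sys; from h import *
# usage: go.py x y z jawdeg -> rows in tool axes (cm), turn (rad)
x,y,z,j=map(float,sys.argv[1:5]);s=manip.sense();M=R.from_quat(s["tool_rot"]).as_matrix();p=np.array(s["tcp_pos"])
y0=np.degrees(np.arctan2(M[1,2],M[0,2]));d=(j-y0+180)%360-180
print("t",round(s["t"],2),"p",p.round(4),"jaw",y0.round(1),"down",M[2,1].round(4),"q",np.round(s["q"],2),"F",np.round(s["force"],1),"gap",round(s["finger_gap"],3))
print("shift",(M.T@(np.array([x,y,z])-p)*100).round(2),"turn",round(-np.radians(d),3))
E
python3 go.py .588 .0905 .16 106; python3 go.py .588 .0905 .085 106
```

```text
t: 1.43
tcp_pos: [0.4208, 0.0998, 0.2311]
tool_rot: [-0.7, -0.097, 0.098, 0.701]
force: [-0.4, -0.2, -0.1]
finger_gap: 0.464
t 1.43 p [0.4208 0.0998 0.2311] jaw 105.9 down -1.0 q [-0.03  0.27  1.89  0.    0.98 -1.87] F [-0.4 -0.2 -0.1] gap 0.464
shift [15.83  7.09 -5.47] turn -0.003
t 1.43 p [0.4208 0.0998 0.2311] jaw 105.9 down -1.0 q [-0.03  0.27  1.89  0.    0.98 -1.87] F [-0.4 -0.2 -0.1] gap 0.464
shift [15.84 14.59 -5.47] turn -0.003
```

```bash
python3 -m jog '[[[15.8,7.1,-5.5],0],[[15.8,7.1,-5.5],0],[[15.8,7.1,-5.5],0],[[15.8,7.1,-5.5],0],[[15.8,7.1,-5.5],0],[[15.8,7.1,-5.5],0],[[15.8,14.6,-5.5],0],[[15.8,14.6,-5.5],0],[[15.8,14.6,-5.5],0],[[15.8,14.6,-5.5],0]]' 4
python3 go.py .588 .0905 .085 106; python3 - <<'E'
from h import *
a=snap("scene","s1")["frame"];b=snap("top","t1")["frame"]
o=np.hstack([cv2.resize(a[120:270,250:400],(400,400)),cv2.resize(b[150:250,170:270],(400,400))]);cv2.imwrite("pics/v1.png",o[:,:,::-1])
E
```

```text
t: 2.27
tcp_pos: [0.5844, 0.0931, 0.0842]
tool_rot: [-0.7, -0.097, 0.102, 0.701]
force: [-0.1, 0.3, 0.7]
finger_gap: 0.468
t 2.27 p [0.5844 0.0931 0.0842] jaw 106.1 down -1.0 q [-0.03  0.68  1.63  0.    0.83 -1.88] F [-0.1  0.3  0.7] gap 0.468
shift [ 0.27 -0.08 -0.35] turn 0.003
```

View pics/v1.png

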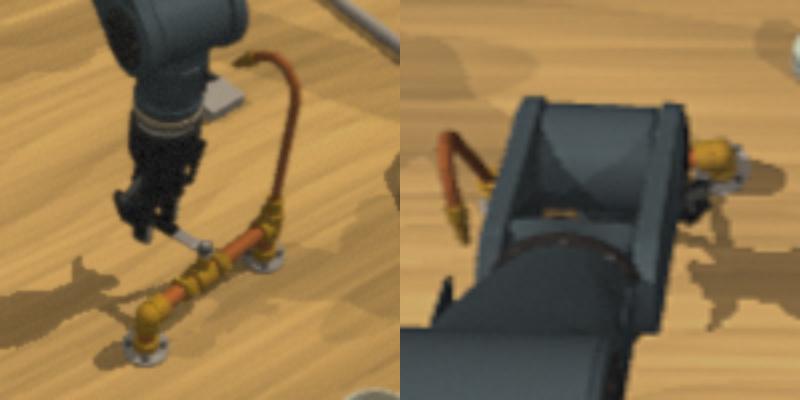

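The view shows the fingers straddling the sleeve at (155,215), clear of the swan-neck. Now close, then follow the 38° arc.

```bash
python3 -m jog '[[[0,0,0],0],[[0,0,0],0],[[0,0,0],0],[[0,0,0],0],[[0,0,0],0],[[0,0,0],0],[[0.04,0,-0.75],-0.11],[[0.16,0,-1.48],-0.22],[[0.37,0,-2.2],-0.33],[[0.65,0,-2.9],-0.44],[[1.0,0,-3.55],-0.55],[[1.44,0,-4.19],-0.663],[[1.44,0,-4.19],-0.663],[[1.44,0,-4.19],-0.663],[[1.44,0,-4.19],-0.663]]' 0 40
python3 go.py .6125 .0545 .085 144
```

```text
t: 3.62
tcp_pos: [0.6144, 0.0559, 0.0878]
tool_rot: [0.63, 0.323, -0.32, -0.629]
force: [0.2, 2.9, 7.0]
finger_gap: 0.179
t 3.62 p [0.6144 0.0559 0.0878] jaw 144.1 down -1.0 q [-0.09  0.7   1.57  0.    0.87 -2.61] F [0.2 2.9 7. ] gap 0.179
shift [-0.23  0.28  0.07] turn 0.001
```

```bash
python3 -m jog '[[[0,0,0],0],[[0,0,0],0],[[0,0,0],0],[[0,-4,0],0],[[0,-8,0],0],[[0,-12,0],0],[[0,-12,0],0],[[0,-12,0],0.11],[[0,-12,0],0.22],[[0,-12,0],0.33],[[0,-12,0],0.33]]' 3.5
python3 go.py .5 -.2 .2 9; cat > lev.py <<'E'
from h import *
import sys
T=snap("top","t"+sys.argv[1]);S=snap("scene","s"+sys.argv[1])
cv2.imwrite("pics/l%s.png"%sys.argv[1],np.hstack([cv2.resize(s["frame"][y:y+100,x:x+100],(400,400)) for s,x,y in((T,180,140),(S,280,160))])[:,:,::-1])
m=cv2.inRange(cv2.cvtColor(S["frame"],cv2.COLOR_RGB2HSV),(0,0,0),(180,255,55));P=[onz(S,p,.108)[0] for p in ([0,0],)]
E
echo
```

```text
t: 4.53
tcp_pos: [0.6128, 0.0553, 0.2051]
tool_rot: [-0.674, -0.213, 0.213, 0.674]
force: [0.2, -0.3, 0.7]
finger_gap: 0.408
t 4.53 p [0.6128 0.0553 0.2051] jaw 125.0 down -1.0 q [-0.09  0.54  1.48 -0.    1.11 -2.27] F [ 0.2 -0.3  0.7] gap 0.408
shift [-23.88   0.51 -14.44] turn 2.025
```

```bash
python3 go.py .539 -.304 .15 8.7
```

```text
t 4.53 p [0.6128 0.0553 0.2051] jaw 125.0 down -1.0 q [-0.09  0.54  1.48 -0.    1.11 -2.27] F [ 0.2 -0.3  0.7] gap 0.408
shift [-26.66   5.51 -25.2 ] turn 2.03
```

```bash
python3 -m jog '[[[-26.7,5.5,-25.2],2.03],[[-26.7,5.5,-25.2],2.03],[[-26.7,5.5,-25.2],2.03],[[-26.7,5.5,-25.2],2.03],[[-26.7,5.5,-25.2],2.03],[[-26.7,5.5,-25.2],2.03],[[-26.7,5.5,-25.2],2.03],[[-26.7,5.5,-25.2],2.03],[[-26.7,5.5,-25.2],2.03],[[-26.7,5.5,-25.2],2.03],[[-26.7,5.5,-25.2],2.03],[[-26.7,5.5,-25.2],2.03],[[-26.7,5.5,-25.2],2.03],[[-26.7,5.5,-25.2],2.03],[[-26.7,5.5,-25.2],2.03],[[-26.7,5.5,-25.2],2.03],[[-26.7,5.5,-25.2],2.03],[[-26.7,5.5,-25.2],2.03],[[-26.7,5.5,-25.2],2.03],[[-26.7,5.5,-25.2],2.03]]' 4
python3 go.py .539 -.304 .031 8.7; python3 lev.py 2; python3 - <<'E'
from h import *
T=load("t2")
m=np.zeros((420,560),np.uint8);h=cv2.inRange(cv2.cvtColor(T["frame"],cv2.COLOR_RGB2HSV),(0,0,0),(180,110,50));m[190:225,222:260]=h[190:225,222:260]
n,l,st,c=cv2.connectedComponentsWithStats(m);print(st[1:],c[1:])
i=1+np.argmax(st[1:,4]);v,u=np.where(l==i);r=cv2.minAreaRect(np.c_[u,v].astype(np.float32));b=onz(T,cv2.boxPoints(r),.109);print(b)
p=onz(T,c[i],.109)[0];d=p-[.6525,.1095,.109];print(p,np.hypot(*d[:2]),np.degrees(np.arctan2(d[1],d[0]))%360)
E
```

```text
t: 6.2
tcp_pos: [0.5396, -0.3043, 0.1501]
tool_rot: [0.537, -0.46, 0.459, -0.537]
force: [-0.3, -0.3, 0.8]
finger_gap: 0.47
t 6.2 p [ 0.5396 -0.3043  0.1501] jaw 8.9 down -1.0 q [-0.69  0.62  1.52 -0.    1.   -0.85] F [-0.3 -0.3  0.8] gap 0.47
shift [-0.04 11.91 -0.05] turn 0.004
[[234 195  13  11  54]
 [247 195   1   2   2]
 [254 194   1   1   1]] [[240.         199.62962963]
 [247.         195.5       ]
 [254.         194.        ]]
[[0.62114137 0.08122166 0.109     ]
 [0.63294123 0.07400768 0.109     ]
 [0.60485661 0.03087749 0.109     ]
 [0.59314109 0.03813751 0.109     ]]
[0.61348511 0.05658592 0.109     ] 0.06574239297960459 233.59770994178743
```

View pics/l2.png

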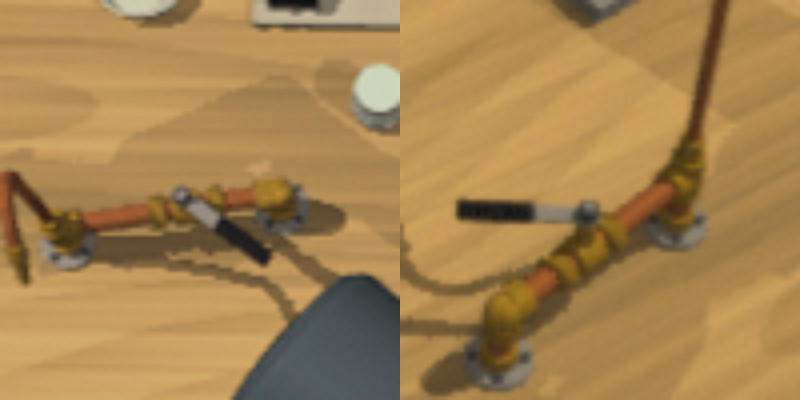

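Lever now reads 234–237°. I'll check the station yaw from the flange discs at top native (197,201) and (250.7,192.5), which must be 205 mm apart.

```bash
python3 - <<'E'
from h import *
T=load("t2");S=load("s2")
a=onz(T,[[197,201.3],[250.7,192.5]],.006);d=a[1]-a[0];print(a,np.hypot(*d[:2]),np.degrees(np.arctan2(d[1],d[0])))
b=onz(S,[[280+278/4,160+222/4],[280+98/4,160+365/4]],.006);d=b[1]-b[0];print(b,np.hypot(*d[:2]),np.degrees(np.arctan2(d[1],d[0])))
E
```

```text
[[0.62536833 0.22674271 0.006     ]
 [0.66314286 0.02443992 0.006     ]] 0.20579925770295524 -79.42337079841334
[[0.63688583 0.22915426 0.006     ]
 [0.67601153 0.0222118  0.006     ]] 0.21060864997315712 -79.29371339311565
```

```bash
python3 -m jog '[[[0,4,0],0],[[0,8,0],0],[[0,10,0],0],[[0,11.2,0],0],[[0,11.9,0],0],[[0,11.9,0],0],[[0,11.9,0],0],[[0,11.9,0],0]]' 4
python3 go.py .539 -.304 .031 8.7
```

```text
t: 6.97
tcp_pos: [0.5408, -0.3052, 0.0329]
tool_rot: [-0.537, 0.459, -0.461, 0.537]
force: [0.1, -0.4, -1.0]
finger_gap: 0.466
t 6.97 p [ 0.5408 -0.3052  0.0329] jaw 8.8 down -1.0 q [-0.69  0.79  1.58 -0.    0.77 -0.85] F [ 0.1 -0.4 -1. ] gap 0.466
shift [-0.15  0.19 -0.16] turn 0.002
```

Station yaw is about 10°, so the valve reads roughly 44–47°. Now grip the plate and lift it.

```bash
python3 -m jog '[[[0,0,0],0],[[0,0,0],0],[[0,0,0],0],[[0,0,0],0],[[0,0,0],0],[[0,0,0],0],[[0,0,0],0],[[0,0,0],0]]' 0 50
python3 -m jog '[[[0,-1,0],0],[[0,-2,0],0],[[0,-4,0],0],[[0,-7,0],0],[[0,-10,0],0],[[0,-14,0],0],[[0,-14,0],0],[[0,-14,0],0]]'
python3 go.py .315 .33 .17 99; python3 - <<'E'
from h import *
a=snap("scene","s3")["frame"];b=snap("top","t3")["frame"]
cv2.imwrite("pics/g3.png",np.hstack([cv2.resize(a[170:320,110:260],(400,400)),cv2.resize(b[170:270,290:390],(400,400))])[:,:,::-1])
E
```

```text
t: 7.63
tcp_pos: [0.5403, -0.3047, 0.0325]
tool_rot: [-0.537, 0.459, -0.461, 0.537]
force: [-0.9, 0.6, 5.4]
finger_gap: 0.083
t: 8.3
tcp_pos: [0.5407, -0.3054, 0.1748]
tool_rot: [0.537, -0.458, 0.462, -0.537]
force: [0.3, 0.5, -1.9]
finger_gap: 0.082
t 8.3 p [ 0.5407 -0.3054  0.1748] jaw 8.8 down -1.0 q [-0.69  0.59  1.5  -0.    1.05 -0.85] F [ 0.3  0.5 -1.9] gap 0.082
shift [-66.25   0.12 -12.55] turn -1.574
```

View pics/g3.png

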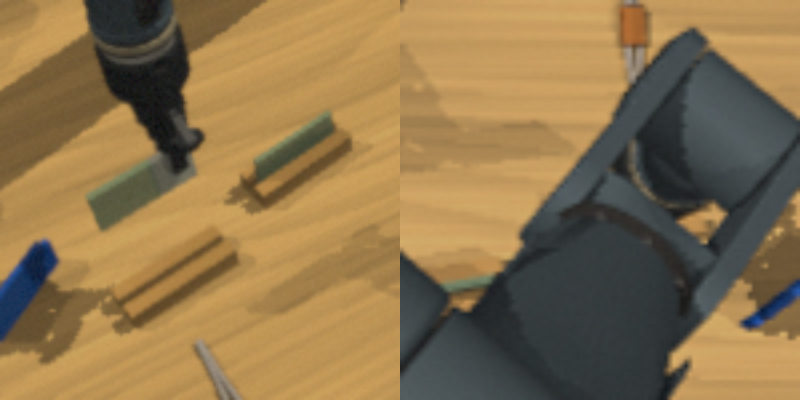

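The plate hangs level, gripped only on the frosted end at (180,165), with its stand empty. I'll carry it over to the block.

```bash
python3 go.py .3216 .3231 .175 99
```

```text
t 8.4 p [ 0.5386 -0.3036  0.1709] jaw 8.8 down -1.0 q [-0.69  0.59  1.51 -0.    1.05 -0.85] F [-0.3  0.5 -2.2] gap 0.083
shift [-65.25  -0.28 -11.83] turn -1.574
```

```bash
python3 -m jog '[[[-65.2,0,-11.8],-1.574],[[-65.2,0,-11.8],-1.574],[[-65.2,0,-11.8],-1.574],[[-65.2,0,-11.8],-1.574],[[-65.2,0,-11.8],-1.574],[[-65.2,0,-11.8],-1.574],[[-65.2,0,-11.8],-1.574],[[-65.2,0,-11.8],-1.574],[[-65.2,0,-11.8],-1.574],[[-65.2,0,-11.8],-1.574],[[-65.2,0,-11.8],-1.574],[[-65.2,0,-11.8],-1.574],[[-65.2,0,-11.8],-1.574],[[-65.2,0,-11.8],-1.574],[[-65.2,0,-11.8],-1.574],[[-65.2,0,-11.8],-1.574],[[-65.2,0,-11.8],-1.574],[[-65.2,0,-11.8],-1.574],[[-65.2,0,-11.8],-1.574]]'
python3 -m jog '[[[0,0,0],0],[[0,0,0],0],[[0,0,0],0]]'
python3 go.py .3216 .3231 .0545 99
```

```text
t: 9.98
tcp_pos: [0.3218, 0.321, 0.1701]
tool_rot: [0.706, 0.055, -0.057, -0.704]
force: [-0.8, -0.6, -1.2]
finger_gap: 0.086
t: 10.23
tcp_pos: [0.3236, 0.3206, 0.1711]
tool_rot: [0.705, 0.054, -0.055, -0.705]
force: [-1.2, -0.1, -1.7]
finger_gap: 0.082
t 10.23 p [0.3236 0.3206 0.1711] jaw 98.9 down -1.0 q [ 0.53  0.4   1.91 -0.    0.83 -1.19] F [-1.2 -0.1 -1.7] gap 0.082
shift [-0.15 11.66  0.28] turn -0.002
```

```bash
python3 -m jog '[[[0,4,0.1],0],[[0,8,0.1],0],[[0,11,0.1],0],[[0,12,0.1],0],[[0,12.2,0.1],0],[[0,12.2,0.1],0],[[0,12.2,0.1],0]]'
python3 -m jog '[[[0,0.15,0],0],[[0,0.3,0],0],[[0,0.3,0],0]]'
python3 -m jog '[[[0,0.15,0],0],[[0,0.3,0],0],[[0,0.3,0],0]]'
python3 - <<'E'
from h import *
a=snap("scene","s4")["frame"];b=snap("top","t4")["frame"]
cv2.imwrite("pics/g4.png",np.hstack([cv2.resize(a[80:230,250:400],(400,400)),cv2.resize(b[200:320,120:240],(400,400))])[:,:,::-1])
E
```

```text
t: 10.82
tcp_pos: [0.3239, 0.3228, 0.05]
tool_rot: [-0.705, -0.056, 0.055, 0.705]
force: [-0.3, -0.8, -1.9]
finger_gap: 0.086
t: 11.07
tcp_pos: [0.3234, 0.3231, 0.047]
tool_rot: [-0.705, -0.056, 0.055, 0.705]
force: [-0.1, -0.4, -1.1]
finger_gap: 0.082
t: 11.32
tcp_pos: [0.3231, 0.3231, 0.0444]
tool_rot: [-0.705, -0.056, 0.055, 0.705]
force: [-1.5, -0.1, 9.1]
finger_gap: 0.084
```

View pics/g4.png

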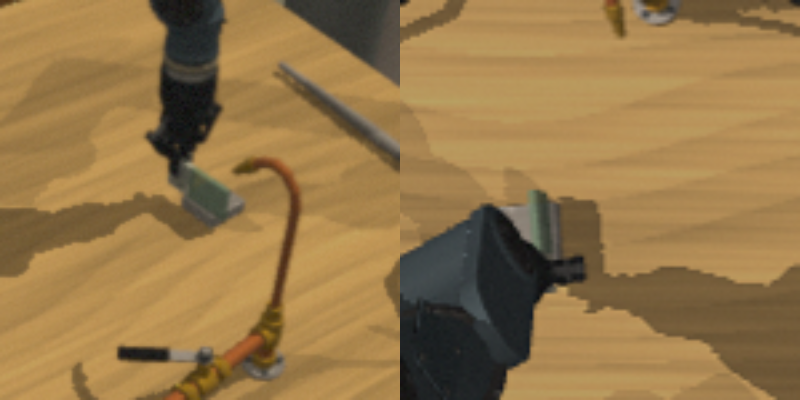

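Force rose by 11 N at TCP z = 0.0444, so the plate is standing on the block near its −y side. The crop shows it there, at (540,225) in the right panel, with the block visible to its left. Ease off and release.

```bash
python3 -m jog '[[[0,-0.1,0],0],[[0,-0.1,0],0]]' && python3 -m jog '[[[0,0,0],0],[[0,0,0],0],[[0,0,0],0],[[0,0,0],0],[[0,0,0],0],[[0,0,0],0],[[0,0,0],0],[[0,0,0],0]]' 8.5
python3 - <<'E'
from h import *
a=snap("scene","s5")["frame"];b=snap("top","t5")["frame"]
cv2.imwrite("pics/g5.png",np.hstack([cv2.resize(a[110:185,285:360],(400,400)),cv2.resize(b[240:300,140:200],(400,400))])[:,:,::-1])
E
python3 go.py .32 .32 .05 99
```

```text
t: 11.58
tcp_pos: [0.3231, 0.3231, 0.0446]
tool_rot: [-0.705, -0.056, 0.055, 0.705]
force: [-0.9, 0.8, -0.6]
finger_gap: 0.08
t: 12.25
tcp_pos: [0.3229, 0.3229, 0.0443]
tool_rot: [0.705, 0.056, -0.056, -0.705]
force: [0.6, -0.2, 0.7]
finger_gap: 0.995
t 12.35 p [0.3229 0.3229 0.0443] jaw 99.0 down -1.0 q [ 0.54  0.66  1.99 -0.    0.49 -1.19] F [1.  0.9 0.1] gap 0.994
shift [-0.33 -0.57 -0.24] turn 0.0
```

View pics/g5.png

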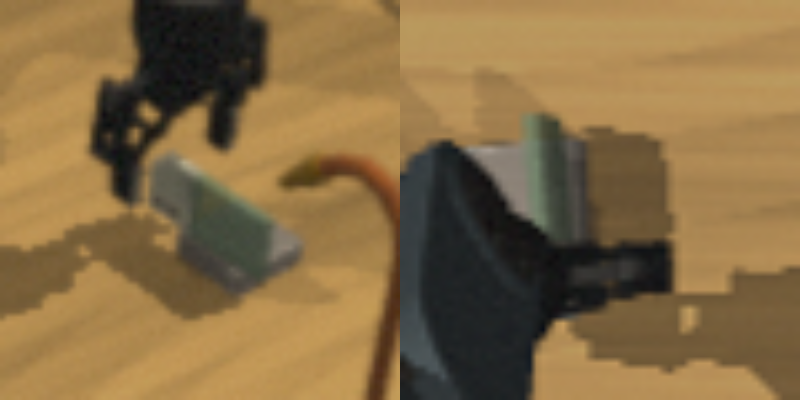

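The plate stands freely on the block with its notched frosted end overhanging, between the open fingers. Now topple it towards +y with the −y finger, pushing at the frosted top.

```bash
python3 -m jog '[[[0,0,1.5],0],[[0,0,3],0],[[0,0,3.4],0],[[0,0,3.6],0],[[0,0,3.8],0],[[0,0,4.0],0],[[0,0,4.2],0],[[0,0,4.4],0],[[0,0,4.6],0],[[0,0,4.8],0],[[0,0,4.9],0],[[0,0,4.9],0],[[0,0,4.9],0],[[0,0,4.9],0],[[0,0,4.9],0]]'
python3 - <<'E'
from h import *
a=snap("scene","s6")["frame"];b=snap("top","t6")["frame"]
cv2.imwrite("pics/g6.png",np.hstack([cv2.resize(a[110:185,285:360],(400,400)),cv2.resize(b[240:300,140:200],(400,400))])[:,:,::-1])
E
python3 go.py .32 .32 .05 99
```

```text
t: 13.6
tcp_pos: [0.3152, 0.3712, 0.0443]
tool_rot: [0.705, 0.055, -0.056, -0.705]
force: [-0.1, -0.7, -0.0]
finger_gap: 0.996
t 13.7 p [0.3152 0.3712 0.0443] jaw 99.0 down -1.0 q [ 0.64  0.67  1.92  0.    0.55 -1.09] F [-0.4 -0.3 -0.1] gap 0.993
shift [-0.33 -0.57 -5.13] turn 0.0
```

View pics/g6.png

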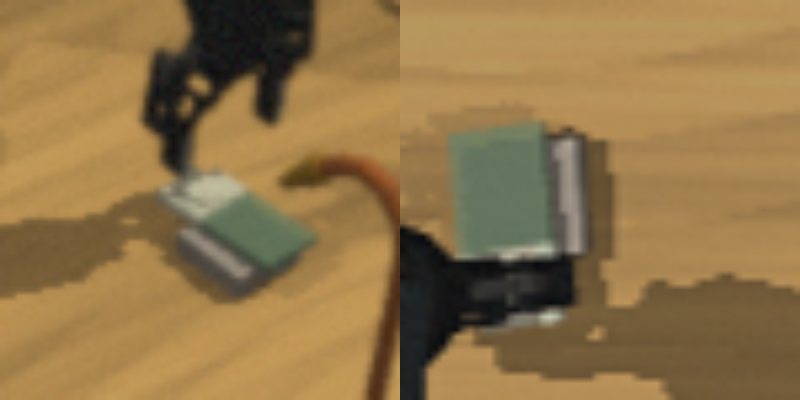

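The plate lies flat on the block, label side up, with the frosted end overhanging towards the robot under the fingers. That makes 10 pictures viewed. Next I'll measure its pose.

```bash
python3 - <<'E'
from h import *
T=load("t6");h=cv2.inRange(cv2.cvtColor(T["frame"],cv2.COLOR_RGB2HSV),(45,30,60),(100,255,255));m=np.zeros_like(h);m[240:300,140:200]=h[240:300,140:200]
n,l,st,c=cv2.connectedComponentsWithStats(m);i=1+np.argmax(st[1:,4]);v,u=np.where(l==i);r=cv2.minAreaRect(np.c_[u,v].astype(np.float32))
B=onz(T,cv2.boxPoints(r),.028);print(B.round(4).tolist(),[np.linalg.norm(B[k]-B[k-1]).round(4) for k in range(4)])
g=onz(T,c[i],.028)[0];print("glass",g)
for k in range(4):
  d=B[k]-B[k-1];print(np.degrees(np.arctan2(d[1],d[0])).round(1))
E
```

```text
[[0.3953, 0.3889, 0.028], [0.4013, 0.3417, 0.028], [0.3432, 0.3312, 0.028], [0.3374, 0.3781, 0.028]] [np.float64(0.059), np.float64(0.0477), np.float64(0.059), np.float64(0.0473)]
glass [0.36983527 0.35964469 0.028     ]
10.6
-82.8
-169.8
97.1
```

```bash
python3 -m jog '[[[-0.3,0,-1],0],[[-0.3,0,-1.95],0],[[-0.3,0,-1.95],0],[[-0.3,1.5,-1.95],0],[[-0.3,3,-1.95],0],[[-0.3,3.7,-1.95],0],[[-0.3,3.7,-1.95],0],[[-0.3,3.7,-1.95],0]]' 8.5
python3 -m jog '[[[0,0,0],0],[[0,0,0],0],[[0,0,0],0],[[0,0,0],0],[[0,0,0],0],[[0,0,0],0],[[0,0,0],0],[[0,0,0],0]]' 0 80
python3 go.py .4 .2 .2 99
```

```text
t: 14.37
tcp_pos: [0.3151, 0.3512, 0.0071]
tool_rot: [0.705, 0.055, -0.056, -0.705]
force: [-0.1, -0.3, -0.2]
finger_gap: 0.995
t: 15.03
tcp_pos: [0.3156, 0.3518, 0.0083]
tool_rot: [-0.705, -0.056, 0.055, 0.705]
force: [0.2, -0.3, 5.6]
finger_gap: 0.572
t 15.03 p [0.3156 0.3518 0.0083] jaw 99.0 down -1.0 q [ 0.6   0.74  1.96 -0.    0.43 -1.13] F [ 0.2 -0.3  5.6] gap 0.572
shift [  5.98 -19.17 -16.31] turn 0.001
```

Gripped across the long edges. Lift and check for sag.

```bash
python3 -m jog '[[[0,-1,0],0],[[0,-2,0],0],[[0,-4,0],0],[[0,-6,0],0],[[0,-9,0],0],[[0,-13,0],0],[[0,-16,0],0],[[0,-19,0],0],[[0,-19,0],0],[[0,-19,0],0],[[0,-19,0],0]]'
python3 go.py .4618 .1991 .199 100
python3 - <<'E'
from h import *
a=snap("scene","s7")["frame"];b=snap("top","t7")["frame"]
cv2.imwrite("pics/g7.png",np.hstack([cv2.resize(a[70:170,270:370],(400,400)),cv2.resize(b[220:300,130:210],(400,400))])[:,:,::-1])
E
```

```text
t: 15.95
tcp_pos: [0.3145, 0.351, 0.1973]
tool_rot: [0.705, 0.055, -0.056, -0.705]
force: [0.3, -0.1, -1.1]
finger_gap: 0.574
t 15.95 p [0.3145 0.351  0.1973] jaw 99.0 down -1.0 q [ 0.6   0.37  1.84  0.    0.92 -1.13] F [ 0.3 -0.1 -1.1] gap 0.574
shift [ 12.17  -0.17 -17.31] turn -0.017
```

View pics/g7.png

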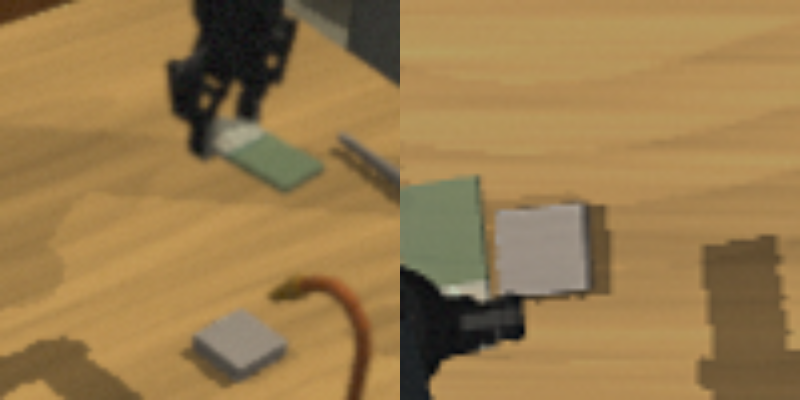

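```bash
python3 - <<'E'
from h import *
S=load("s7");T=load("t7")
a=tri(S,[341.2,117.2],T,[225.4,255.4]);b=tri(S,[324.5,108],T,[227.4,276]);print(a,b);d=a[0]-b[0];print(np.linalg.norm(d),np.degrees(np.arcsin(d[2]/np.linalg.norm(d))))
for z in(.2,.21,.22):print(z,onz(S,[[341.2,117.2],[350.7,110.7]],z).round(4).tolist(),onz(T,[225.4,255.4],z).round(4).tolist())
E
```

```text
(array([0.46668698, 0.15576209, 0.31224146]), np.float64(0.19562241870693603)) (array([0.40389724, 0.14703333, 0.31223464]), np.float64(0.19035502816284086))
0.06339356281121837 0.006166694807232919
0.2 [[0.3963, 0.3559, 0.2], [0.3834, 0.4081, 0.2]] [[0.4119, 0.0909, 0.2]]
0.21 [[0.4069, 0.3458, 0.21], [0.3941, 0.3974, 0.21]] [[0.4113, 0.0898, 0.21]]
0.22 [[0.4174, 0.3358, 0.22], [0.4048, 0.3867, 0.22]] [[0.4107, 0.0887, 0.22]]
```

```bash
python3 - <<'E'
from h import *
S=load("s7");T=load("t7")
a=tri(S,[341.2,117.3],T,[145.6,255.4]);b=tri(S,[324.5,108],T,[147.4,276]);print(a,b);d=a[0]-b[0];print(np.linalg.norm(d),np.degrees(np.arcsin(d[2]/np.linalg.norm(d))))
E
```

```text
(array([0.40844715, 0.34224418, 0.21140744]), np.float64(0.0033435836385365845)) (array([0.34263244, 0.32662424, 0.21683444]), np.float64(0.004488250181382038))
0.0678602325623786 -4.587025031164389
```

```bash
python3 -m jog '[[[3,0,-4],0],[[6,0,-8],0],[[9,0,-13],0],[[11.5,0,-16.5],0],[[12.2,0,-17.3],-0.017],[[12.2,0,-17.3],-0.017],[[12.2,0,-17.3],-0.017],[[12.2,0,-17.3],-0.017],[[12.2,0,-17.3],-0.017],[[12.2,0,-17.3],-0.017]]'
python3 go.py .4618 .1991 .199 100
python3 - <<'E'
from h import *
a=snap("scene","s8")["frame"];b=snap("top","t8")["frame"]
cv2.imwrite("pics/g8.png",np.hstack([cv2.resize(a[100:180,290:370],(400,400)),cv2.resize(b[170:250,150:230],(400,400))])[:,:,::-1])
E
```

```text
t: 16.88
tcp_pos: [0.4611, 0.2007, 0.1967]
tool_rot: [0.704, 0.061, -0.063, -0.704]
force: [-0.3, 0.4, -1.0]
finger_gap: 0.573
t 16.88 p [0.4611 0.2007 0.1967] jaw 100.1 down -1.0 q [ 0.19  0.41  1.77  0.    0.96 -1.56] F [-0.3  0.4 -1. ] gap 0.573
shift [ 0.04 -0.23 -0.17] turn 0.002
```

View pics/g8.png

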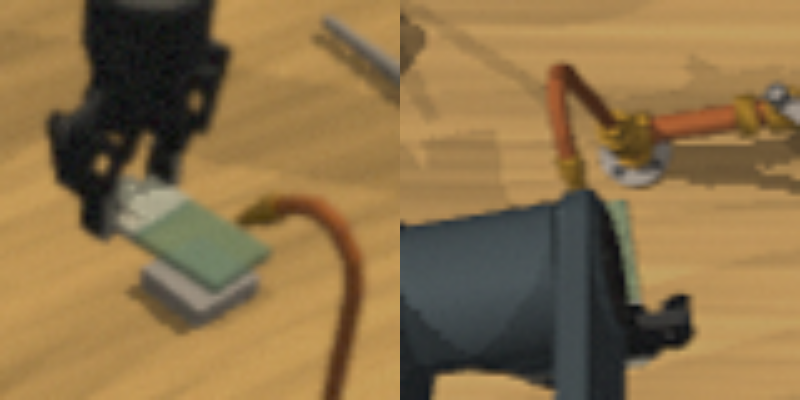

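```bash
python3 - <<'E'
from h import *
S=load("s8");T=load("t8")
a,e=tri(S,[334.4,157.8],T,[195.5,210.6]);print("far -y corner",a,e)
h=cv2.inRange(cv2.cvtColor(S["frame"],cv2.COLOR_RGB2HSV),(45,30,60),(100,255,255));m=np.zeros_like(h);m[130:165,310:350]=h[130:165,310:350]
n,l,st,c=cv2.connectedComponentsWithStats(m);i=1+np.argmax(st[1:,4]);print(st[i],c[i])
g=onz(S,c[i],.2147)[0]
nz=np.array([.549,.2145,.2505]);th=np.radians(10);xs=np.array([np.cos(th),np.sin(th),0]);ys=np.array([-xs[1],xs[0],0]);z=(-xs-[0,0,1])/2**.5;x=np.cross(ys,z)
for nm,p in(("mask",g),("kin",manip.sense()["tcp_pos"]+np.array([0,0,.0157-.003])+.053*xs)): d=p-nz;print(nm,p,"axial",d@z,"y",d@ys,"x",d@x)
pr=a-nz;print("corner rel station x,y,z",pr@xs,pr@ys,pr[2])
E
```

```text
far -y corner [0.55631226 0.19542279 0.20903698] 0.008172306999534773
[323 148  15  10  72] [330.70833333 152.01388889]
mask [0.53554085 0.20194298 0.2147    ] axial 0.03622874617168411 y -0.010029097829836641 x -0.014400099361272841
kin [0.51389288 0.21001048 0.20984901] axial 0.053743194662816365 y 0.0016749784640440136 x -0.003745986578067901
corner rel station x,y,z 0.0038884444698159765 -0.02005714688977967 -0.041463021345383044
```

The green mask caught only part of the glass (72 px). I'll use the four corners of the clear quad from the crop instead.

```bash
python3 - <<'E'
from h import *
S=load("s8")
q=np.array([[172,200],[133,232],[222,289],[270,253]])/5+[290,100]
nz=np.array([.549,.2145,.2505]);th=np.radians(10);xs=np.array([np.cos(th),np.sin(th),0]);ys=np.array([-xs[1],xs[0],0]);z=(-xs-[0,0,1])/2**.5;x=np.cross(ys,z)
for zz in(.211,.216):
  Q=np.array([onz(S,q[k],zz+[.003,.003,-.002,-.002][k])[0] for k in range(4)]);p=Q.mean(0)-[0,0,.004];d=p-nz;print(Q.round(3).tolist(),[np.linalg.norm(Q[k]-Q[k-1]).round(3) for k in range(4)],"axial",d@z,"y",d@ys,"x",d@x)
print("nozzle from scene at .25:",onz(S,[290+240/5,100+219/5],.25), manip.sense()["force"])
E
```

```text
[[0.479, 0.221, 0.214], [0.491, 0.182, 0.214], [0.557, 0.2, 0.209], [0.546, 0.245, 0.209]] [np.float64(0.072), np.float64(0.041), np.float64(0.069), np.float64(0.047)] axial 0.05199689929260719 y 0.0028650428525869315 x -0.008814283889435908
[[0.484, 0.217, 0.219], [0.496, 0.178, 0.219], [0.562, 0.196, 0.214], [0.551, 0.241, 0.214]] [np.float64(0.072), np.float64(0.041), np.float64(0.068), np.float64(0.046)] axial 0.04579016401599949 y -0.0020124295853743432 x -0.007949951354178168
nozzle from scene at .25: [[0.54881028 0.21400052 0.25      ]] [ 0.50699368 -0.87767987 -0.49213809]
```

The estimates agree within a few mm: axial 46–54 mm, y about 0, x −4 to −9 mm. One small correction of 4 mm back and 4 mm up centres it. Then settle and check the valve numerically before handing in.

```bash
python3 -m jog '[[[-0.2,-0.2,0],0],[[-0.4,-0.4,0],0],[[-0.4,-0.4,0],0],[[-0.4,-0.4,0],0],[[-0.4,-0.4,0],0],[[-0.4,-0.4,0],0],[[-0.4,-0.4,0],0],[[-0.4,-0.4,0],0]]'
python3 - <<'E'
from h import *
T=snap("top","t9");h=cv2.inRange(cv2.cvtColor(T["frame"],cv2.COLOR_RGB2HSV),(0,0,0),(180,110,50));m=np.zeros_like(h);m[190:225,228:260]=h[190:225,228:260]
n,l,st,c=cv2.connectedComponentsWithStats(m);i=1+np.argmax(st[1:,4]);p=onz(T,c[i],.109)[0];d=p-[.6525,.1095,.109];print(st[i],p,"valve deg",np.degrees(np.arctan2(d[1],d[0]))%360-190)
b=onz(T,[157.8,269.7],.02);s=manip.sense();print(s["t"],np.abs(s["qd"]).max(),s["finger_gap"],s["force"],s["tcp_pos"])
workorder.sign_off()
E
```

```text
t: 17.65
tcp_pos: [0.459, 0.199, 0.2013]
tool_rot: [0.704, 0.061, -0.061, -0.704]
force: [0.2, 0.4, -1.0]
finger_gap: 0.572
[234 195  13  11  53] [0.61344703 0.0563189  0.109     ] valve deg 43.70869674482452
17.7 0.001842100330861599 0.5714540007446072 [-0.20610156 -0.02434482 -1.47581206] [0.45901349 0.19901001 0.20126071]
the job is handed in; nothing more can be done
```

The job is handed in at t = 17.7 s, with the plate held in front of the nozzle. No verdict was reported.

**What I did:** I pinched the valve lever, turned it half open and let go. I lifted the notched plate by its frosted end and stood it on the steel block. From there I toppled it label side up and regripped it across the frosted end's long edges. I then held it under the nozzle with the clear end pointing at the air station.

**Last checks:**
- **Valve:** about 44° open from the camera. The sleeve's outline earlier suggested up to 47°.
- **Distance and aim:** the clear glass's middle is roughly 46–54 mm from the outlet. Before a final 4 mm correction it was within 3 mm sideways and 4–9 mm low; I did not remeasure after that correction.
- **Tilt:** the plate is nearly flat and sags about 5° with the clear end down, measured just after the second lift. That puts it about 40° from the nozzle axis (limit 50°). If it were perfectly flat it would be 45°.
- **Hold:** the arm was still, with the fingers stopped on the plate at a 49 mm opening. The wrist force read about 1.5 N, roughly the plate's weight.
- **Other things:** the plain plate, jar and tweezers were never touched. The plate rested on the block, which showed no movement in the picture.

**What disagreed:** one automatic colour mask caught only part of the glass and gave 36 mm to the nozzle, 10 mm off to the side and 14 mm low. I discarded it in favour of the glass's corner points and the arm's own position, which agreed with each other.

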